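Close the chisel case with its tongued lid

TASK

Close the chisel case: the lid board is lying on top of it. Draw the lid back so that its tongued edge dips below the rail, slide it on the slant fully into the groove, in line with the sides of the case, and only then press its tail down until it lies flat and the spring catch has snapped over it. Leave the other tools where they are.

Things in the scene. Friction and masses are not known exactly. Their poses are not given: they have to be found in the camera images.
- case: low open plywood chisel case, fixed to the bench, 197 mm front to back, 160 wide. Origin on the bench below the centre of the closed lid; x to its back, y to its left, z up. Its side walls (28 mm thick, tops at z = 45 mm) carry the closed lid. Its front wall spans x = -99.5 to -87.5 mm, top at z = 58. No stops at left and right; chisels lie low inside.
- groove (a point): middle of the mouth of the groove in the case's back rail, on its lower cheek (case x = 64, z = 45 mm). The groove runs the full width along y, opens to the front (-x), is 12 mm high and 21 mm deep (bottom at case x = 85). The cheek above it spans case x = 64 to 97 mm, its top at z = 68.
- lid: loose plain board, about 0.2 kg, 160 mm wide (y), 14 thick, 170 long (x) with a tongue 25 long, 6 thick, flush with the underside, along the +x edge. Origin: centre of the underside, tongue tip x = +85, tail x = -85 mm; z up. Starts level on the case, tongue 6 to 16 mm over the rail's top, tail on the catch, up to 18 mm off sideways, skewed up to 0.05 rad. Closed: its origin 45 mm above the case's.
- catch (a joint): steel spring catch on the middle of the case's front wall, 40 mm wide. 0 m at rest (sprung inward), up to 0.009 pushed outward; spring 1.4 N plus 0.35 N per mm. With the tongue down and the tail on its top the lid slants 9 degrees and fits the groove. Tail pressed down on its sloping nose with 5 to 12 N drives it back; it then snaps out over the lid.
- catch_nose (a point): inner end of the catch's nose, at rest and when pushed (moves with it): case x = -81.5 mm, y = 0, underside at z = 60 mm. The catch's top is at z = 68 mm from case x = -99.5 to -86.6 and slopes down from there to the nose; a thin plate reaches out to x = -101.5.
- lid_tongue (a point): middle of the tongue's tip, on the lid's underside (lid x = +85 mm, z = 0)
- lid_tail (a point): middle of the lid's tail edge, at its top (lid x = -85 mm, z = 14 mm)
- chisel_a: wide bench chisel, 260 mm long, wooden handle; bystander, loose on the bench; origin on its underside
- chisel_b: narrow bench chisel, 260 mm long, wooden handle; bystander, loose on the bench; origin on its underside
- square: combination square, 300 mm steel rule with black head; bystander, loose on the bench; origin on its underside
- cclamp: small dark C-clamp, 90 mm; bystander, loose on the bench; origin on its underside
- tape: tape measure, 70 x 65 x 34 mm high; bystander, loose on the bench; origin on its underside
- offcut: plain offcut, 150 x 50 x 20 mm high; bystander, loose on the bench; origin on its underside
- mallet: wooden mallet, head 120 x 60 x 60 mm high, 200 mm handle; bystander, loose on the bench; origin on its underside
There are look-alikes about, which are no part of the job. Of the things that look like the lid, the largest one is meant.

How it is judged:
By the outcome, as a careful person would: the job done as asked, in the order asked, and still so for the second after the job is handed in, with the robot touching nothing.
It also fails if it takes over 64 s, if anything falls off the work surface, if the arm or the gripper's body presses on something with over 40 N, if the wrist force passes 120 N, or if a joint passes its speed limit or range.

ROBOT

A 6-joint arm with a two-finger parallel gripper is mounted at the origin on the work surface. World frame = base frame: x ahead of the robot, y to its left, z up, the work surface at z = 0. Lengths are in m, angles in rad, forces in N, time in s.
With the tool pointing down it reaches from about 0.375 to 0.975 m from the base axis. Payload 3.8 kg.
Tool frame: the origin (TCP) lies at the very end of the fingers, on their centre line; the grasp point (between the pads) lies 19 mm behind it (bot.pinch_z is the distance from the TCP to the grasp point, in m); x points along the fingers, y is the direction in which the jaws open and shut, and the axes are right-handed (so a half turn about x gives the same grasp; the last joint's range is limited). The gripper opens to 85 mm and grips with 20 to 120 N. Pads are 22 mm wide; open, the fingers measure 114 mm over their backs; the gripper's body (76 mm by 85 mm) begins 54 mm behind the grasp point. The pads swing forward as they close: fully open they stand 13 mm farther back than shut.
Start: joints at [1.211, 0.264, 1.604, -0, 1.274, -0.037], TCP at [0.214, 0.64, 0.231] pointing down, gripper open.
Joint ranges: [-2.63, 2.63], [-0.94, 2.18], [0.31, 2.57], [-1.31, 4.45], [0, 2.66], [-2.55, 2.55]. Speed limits (rad/s): [2.57, 2.57, 3.14, 3.14, 3.14, 3.14].

INTERFACE

Orientations are given as a rotation vector (axis times angle).
In Python, from workcell import monitor, imaging, finish_job, bot gives the robot as it stands.
- The arm moves only by the tool jog_arm, never from a script. Its argument "rows" is a list of rows, each a list of 7 numbers: the shift along the tool's x, y, z in m, then the turn, a rotation vector about the tool's x, y, z in rad, then the opening in per cent of the stroke, from 0 (shut) to 100 (fully open). A call has 1 to 20 rows; each row is the pose to reach, as a shift and turn from the pose measured when the call began, along the tool's axes at that moment; what a row does not reach only later rows make up. A row lasts 1/10 s, in which the tool goes at most 50 mm and 8.59 degrees, less where a joint would pass 70% of its speed; a pose out of reach is approached as far as the arm can. A call with a gripper value outside its range is refused whole. The fingers move at their own pace and stop on an object; "force" is the grip in N (left out, the last holds). Time passes only in rows, so rows that repeat a pose let the fingers close. It gives the time, the measured TCP pose, the force and the opening at its end, in the units of the state.
- monitor.read_state(): the state, without advancing time (a new reading comes with each control period).
- imaging.read_camera(name): name is "scene" or "top" or "wrist"; returns the picture (384x512x3 uint8, blue, green, red); there is no depth.
- imaging.camera_params(name): a dict with "fx", "fy", "cx", "cy" (pixels), "T" (4x4, takes a point from camera to world coordinates); the wrist camera has in their place "T_tool_cam" (4x4, takes a point from camera to tool coordinates, whose origin is the TCP and whose axes are the tool frame's). Camera axes: x right, y down, z forward; pixel columns grow to the right and rows downward; lengths in m; the calibration is good to about 2 mm. The wrist camera is an equidistant fisheye: a pixel r from the principal point sees the ray r / f radians off the axis. A picture is of the moment at which its call begins: read the wrist's pose just before it. camera_params takes no time and is no camera call.
- finish_job(): hands the job in, once; it reports no verdict.
The state is a dict: "time": time; "q": joint angles; "joint_vel": joint speeds; "joint_torque": joint torques, N m; "tool_pos": TCP position; "tcp_rot": TCP orientation; "wrist_force": force on the tool from outside, world axes, zero at the start; "torque": the same for the moment, N m; "width": opening from 0.0 (shut) to 1.0 (fully open).
Only numpy, scipy, OpenCV 4.12 (cv2) and the standard library are available. Lean on these libraries where they do the work, as an engineer would, in place of code of your own. Each camera call takes 0.05 s, during which the arm holds its last target. There are 200 camera calls.

## Working session

There is one attempt and no reset: what is moved stays moved. The work goes in short steps, Python scripts to look and compute and a tool call to move; the robot and the scene stay as the last step left them, time stands still between calls to the robot, and variables do not carry over. Pictures are saved under pics/ and viewed, about 8 in all and at most 12, crops included, and the job is handed in when it is done.

Besides the shell and the picture viewer there is one more tool, called by a JSON object that holds its "name" and its "arguments". jog_arm: Moves the arm, as the interface text tells. Its arguments: {"type":"object","properties":{"rows":{"type":"array","items":{"type":"array","items":{"type":"number"}}},"force":{"type":"number"}},"required":["rows"]}

```bash
mkdir -p pics; ls
python3 - <<'E'
from workcell import monitor, imaging, bot
import cv2,numpy as np
s=monitor.read_state(); print(s)
for n in("scene","top"):
    im=imaging.read_camera(n); cv2.imwrite(f"pics/{n}0.png",im); print(n,im.shape,imaging.camera_params(n))
print(imaging.camera_params("wrist"), bot.pinch_z)
a=cv2.imread("pics/top0.png");cv2.imwrite("pics/top0b.png",cv2.resize(a,(800,600),interpolation=cv2.INTER_CUBIC))
a=cv2.imread("pics/scene0.png");cv2.imwrite("pics/scene0b.png",cv2.resize(a,(800,600),interpolation=cv2.INTER_CUBIC))
E
```

```text
pics
{'time': 0.0, 'q': array([ 1.21108301e+00,  2.64777456e-01,  1.60540362e+00,  1.26493453e-05,
        1.27370248e+00, -3.69086205e-02]), 'joint_vel': array([ 0.00100716,  0.00028203,  0.00014253, -0.00093223,  0.00020669,
        0.00031262]), 'joint_torque': array([ 3.44086773e-03, -5.15122390e+01, -3.67313933e+01,  4.49397874e-06,
        1.28453164e-02, -4.86746302e-06]), 'tool_pos': array([0.21386866, 0.6394347 , 0.22992967]), 'tcp_rot': array([ 0.25158157,  1.55637313, -0.25511863]), 'wrist_force': array([ 0.49017015, -0.08695175,  0.04073008]), 'torque': array([-0.02637034,  0.01736631, -0.02211535]), 'width': 1.002882516653022}
scene (384, 512, 3) {'fx': 401.0911876897375, 'fy': 401.0911876897375, 'cx': 255.78014157418767, 'cy': 196.5649811580673, 'T': array([[-6.70946002e-01,  5.00659721e-01, -5.46965544e-01,
         1.09894631e+00],
       [ 7.41505853e-01,  4.52291400e-01, -4.95582041e-01,
         4.80358952e-01],
       [-7.30155064e-04, -7.38086941e-01, -6.74705220e-01,
         7.38719364e-01],
       [ 0.00000000e+00,  0.00000000e+00,  0.00000000e+00,
         1.
[... 249 characters left out ...]
01, -2.55864671e-02, -8.21122698e-03,
        -7.12617704e-04],
       [ 1.10938371e-02, -1.14640645e-01, -9.93345081e-01,
         1.19610934e+00],
       [ 0.00000000e+00,  0.00000000e+00,  0.00000000e+00,
         1.00000000e+00]])}
{'fx': 297.3186396354542, 'fy': 297.3186396354542, 'cx': 258.5658656076053, 'cy': 194.82345659187615, 'T_tool_cam': array([[ 3.89216392e-04, -3.11049356e-01,  9.50393680e-01,
        -1.43504484e-01],
       [ 9.99999904e-01, -7.17697980e-05, -4.33020876e-04,
        -9.48805966e-04],
       [ 2.02900427e-04,  9.50393757e-01,  3.11049298e-01,
        -7.87608795e-02],
       [ 0.00000000e+00,  0.00000000e+00,  0.00000000e+00,
         1.00000000e+00]])} 0.0187
```

View pics/top0b.png

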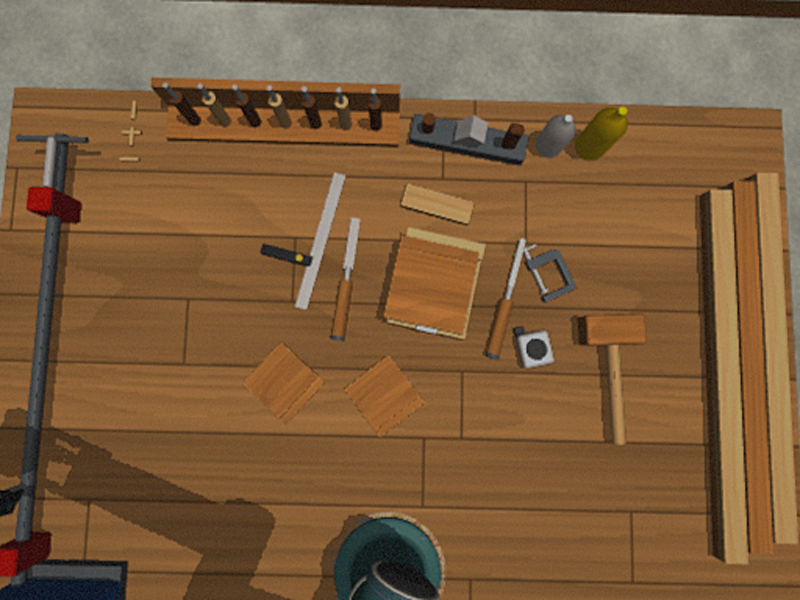

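View pics/scene0b.png

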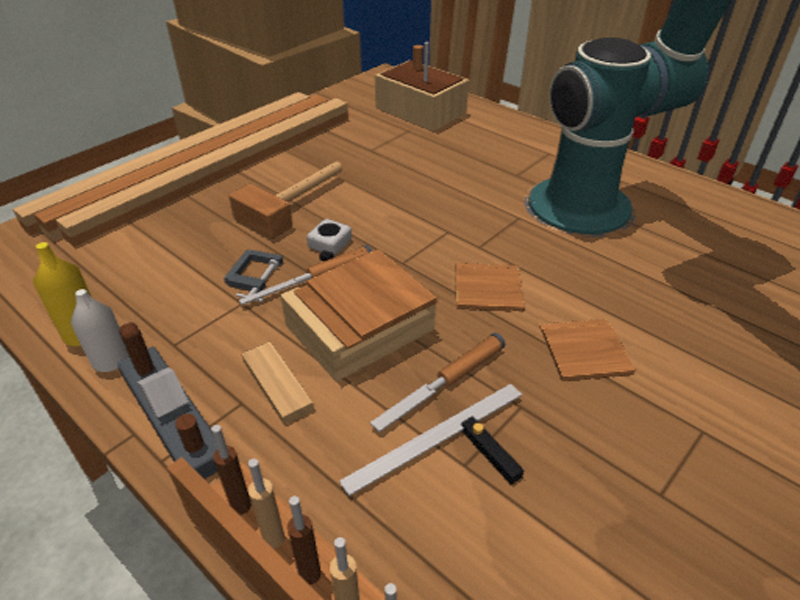

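The lid is the board on the case, at top (435,283) in the 800 px view. The look-alike boards on the bench, at (284,382) and (385,395), are smaller, and so is the pale offcut at (437,204). By its size I choose the board on the case. Next is a close crop with rough localisation.

```bash
cat > h.py <<'E'
import numpy as np,cv2
from scipy.spatial.transform import Rotation as R
from workcell import monitor, imaging
def back(cam,uv,z,T=None):
    p=imaging.camera_params(cam) if isinstance(cam,str) else cam
    d=np.array([(uv[0]-p['cx'])/p['fx'],(uv[1]-p['cy'])/p['fy'],1.])
    d=p['T'][:3,:3]@d; o=p['T'][:3,3]; return o+d*(z-o[2])/d[2]
def proj(cam,X):
    p=imaging.camera_params(cam); X=np.atleast_2d(X)
    c=(X-p['T'][:3,3])@p['T'][:3,:3]
    return np.c_[p['fx']*c[:,0]/c[:,2]+p['cx'],p['fy']*c[:,1]/c[:,2]+p['cy']]
def wristT(s):
    p=imaging.camera_params("wrist");T=np.eye(4);T[:3,:3]=R.from_rotvec(s['tcp_rot']).as_matrix();T[:3,3]=s['tool_pos'];return T@p['T_tool_cam']
def projw(T,X):
    p=imaging.camera_params("wrist");c=(np.atleast_2d(X)-T[:3,3])@T[:3,:3]
    r=np.hypot(c[:,0],c[:,1]);th=np.arctan2(r,c[:,2]);k=p['fx']*th/np.maximum(r,1e-9)
    return np.c_[c[:,0]*k+p['cx'],c[:,1]*k+p['cy']]
E
python3 - <<'E'
from h import *
k=1.5625
for n,uv in dict(BL=(409,228),BR=(485,241),FL=(384,320),FR=(465,338),nose=(427,328)).items(): print(n,back("top",np.array(uv)/k,.068))
for n,uv in dict(sq=(330,240),ch_b=(347,278),ch_a=(508,298),off=(437,204),tape=(535,348),clamp=(551,275)).items(): print(n,back("top",np.array(uv)/k,.01))
a=cv2.imread("pics/top0.png")[135:225,235:320];b=cv2.imread("pics/scene0.png")[150:245,175:285]
o=np.zeros((560,800,3),np.uint8)
a=cv2.resize(a,None,fx=4.5,fy=4.5,interpolation=3);b=cv2.resize(b,None,fx=3.7,fy=3.7,interpolation=3)
o[:a.shape[0],:a.shape[1]]=a;o[:b.shape[0],390:390+b.shape[1]]=b
cv2.imwrite("pics/crop1.png",o[:410])
s=monitor.read_state();print(R.from_rotvec(s['tcp_rot']).as_matrix())
E
```

```text
BL [ 0.68919429 -0.02763711  0.068     ]
BR [ 0.66646973 -0.18244435  0.068     ]
FL [0.50095273 0.01798699 0.068     ]
FR [ 0.46920132 -0.14398817  0.068     ]
nose [ 0.48717383 -0.0680247   0.068     ]
sq [0.67196674 0.13844277 0.01      ]
ch_b [0.59136256 0.09947289 0.01      ]
ch_a [ 0.55762814 -0.24123614  0.01      ]
off [ 0.75671026 -0.08797778  0.01      ]
tape [ 0.4540327  -0.29800386  0.01      ]
clamp [ 0.60902863 -0.33251663  0.01      ]
[[-7.21480675e-04  3.17237154e-01  9.48345964e-01]
 [-1.85905973e-03  9.48344147e-01 -3.17237960e-01]
 [-9.99998012e-01 -1.99191285e-03 -9.44491590e-05]]
```

View pics/crop1.png

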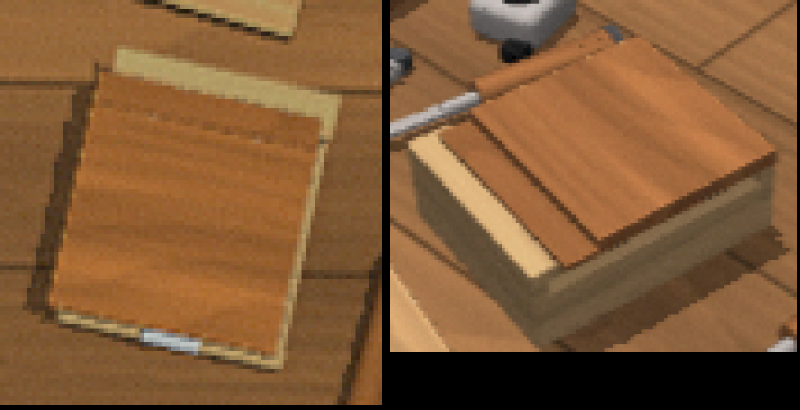

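The crop confirms it: a large board with a tongued step, lying on the pale case. It overhangs to the left, and the catch is at the front middle. I'm moving over it for a close look.

{"name": "jog_arm", "arguments": {"rows": [[-0.1,-0.578,0.569,-0.123,0,0,100],[-0.1,-0.578,0.569,-0.123,0,0,100],[-0.1,-0.578,0.569,-0.123,0,0,100],[-0.1,-0.578,0.569,-0.123,0,0,100],[-0.1,-0.578,0.569,-0.123,0,0,100],[-0.1,-0.578,0.569,-0.123,0,0,100],[-0.1,-0.578,0.569,-0.123,0,0,100],[-0.1,-0.578,0.569,-0.123,0,0,100],[-0.1,-0.578,0.569,-0.123,0,0,100],[-0.1,-0.578,0.569,-0.123,0,0,100],[-0.1,-0.578,0.569,-0.123,0,0,100],[-0.1,-0.578,0.569,-0.123,0,0,100],[-0.1,-0.578,0.569,-0.123,0,0,100],[-0.1,-0.578,0.569,-0.123,0,0,100],[-0.1,-0.578,0.569,-0.123,0,0,100],[-0.1,-0.578,0.569,-0.123,0,0,100],[-0.1,-0.578,0.569,-0.123,0,0,100],[-0.1,-0.578,0.569,-0.123,0,0,100],[-0.1,-0.578,0.569,-0.123,0,0,100],[-0.1,-0.578,0.569,-0.123,0,0,100]]}}

```text
time: 2.1
tool_pos: [0.5695, -0.0875, 0.3307]
tcp_rot: [0.155, 1.567, -0.157]
wrist_force: [-0.1, 0.2, -0.4]
width: 1.001
```

Run:
```python
from h import *
import pickle
s=monitor.read_state();im=imaging.read_camera("wrist");pickle.dump((s,im),open("w1.pkl","wb"))
print(s['time'],s['tool_pos'],R.from_rotvec(s['tcp_rot']).as_matrix().round(4),s['width'])
cv2.imwrite("pics/w1.png",cv2.resize(im,(800,600),interpolation=3))
```

```text
2.1 [ 0.56949648 -0.08747431  0.33073809] [[-0.0018  0.1972  0.9804]
 [-0.0011  0.9804 -0.1972]
 [-1.     -0.0014 -0.0016]] 1.0014303579946187
```

View pics/w1.png

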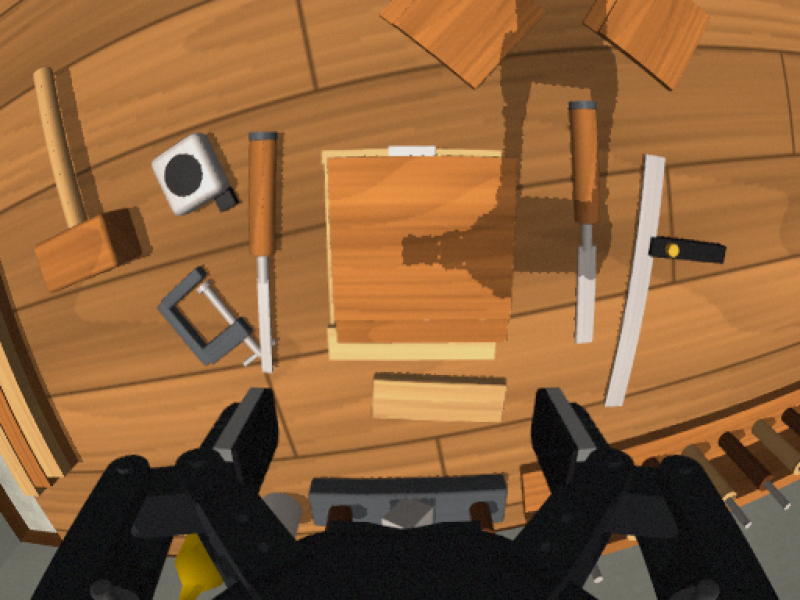

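```bash
cat >> h.py <<'E'
from scipy.optimize import least_squares
CASE=lambda p,P:np.c_[p[0]+np.cos(p[2])*P[:,0]-np.sin(p[2])*P[:,1],p[1]+np.sin(p[2])*P[:,0]+np.cos(p[2])*P[:,1],P[:,2]]
def fit(T,P,uv,p0,bias=0):
    return least_squares(lambda p:(projw(T,CASE(p,P))-uv).ravel(),p0,x_scale=[.01,.01,.05])
E
python3 - <<'E'
from h import *
import pickle
s,im=pickle.load(open("w1.pkl","rb"));T=wristT(s);k=1.5625
C=np.array([[97,-80,68],[97,80,68],[-99.5,-80,58],[-99.5,80,58],[-101,-20,68],[-101,20,68]])/1e3
cu=np.array([[329,359],[495,359],[322,152],[501,151],[388,148],[436,148]])/k
L=np.array([[-85,-80,82],[-85,80,82],[60,-80,82],[60,80,82],[85,-80,74],[85,80,74]])/1e3
lu=np.array([[330,156],[516,157],[336,319],[511,319],[338,342],[507,342]])/k
for P,u,n in((C,cu,'case'),(L,lu,'lid')):
    r=fit(T,P,u,[.57,-.08,-.2]);print(n,r.x.round(4),(r.fun.reshape(-1,2)*k).round(1).tolist())
    if n=='case':c=r.x
    else:l=r.x
v=cv2.resize(im[85:240,195:345],None,fx=5,fy=5,interpolation=2)[:600,:800]
def dr(p,P,col):
    for q in ((projw(T,CASE(p,P))-[195,85]+.5)*5): cv2.drawMarker(v,tuple(int(t) for t in q),col,1,12,1)
dr(c,C,(255,0,0));dr(l,L,(0,255,0));
v=cv2.resize(im[85:240,195:345],None,fx=5,fy=5,interpolation=2);dr(c,C,(255,0,0));dr(l,L,(0,255,0))
cv2.imwrite("pics/w1c.png",cv2.resize(v,None,fx=.77,fy=.77,interpolation=cv2.INTER_AREA))
E
```

```text
case [ 0.5833 -0.0844 -0.1934] [[0.7, 1.0], [-0.8, 0.1], [-0.2, -0.5], [0.3, 0.2], [0.7, -0.3], [-0.8, -0.4]]
lid [ 0.5758 -0.0727 -0.1936] [[-1.4, 0.4], [2.5, 0.2], [-0.9, 0.8], [-0.1, -0.1], [-0.2, -0.1], [0.2, -1.1]]
```

View pics/w1c.png

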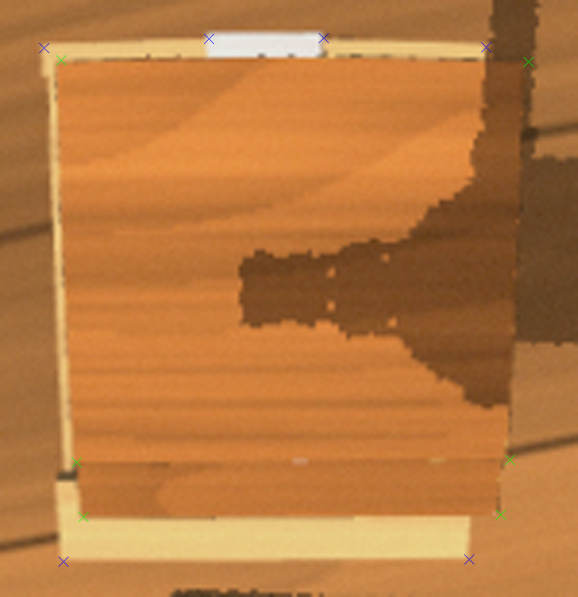

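Run:
```python
from h import *
p=imaging.camera_params("wrist");T=np.linalg.inv(np.eye(4))@p['T_tool_cam']
for x in(0,-.013):
  P=np.array([[x,y,z] for y in(-.057,-.0425,.0425,.057) for z in(-.011,.011)])
  print(x,(projw(T,P)*1.5625).round(0).tolist())
print(monitor.read_state()['q'].round(2))
```

```text
0 [[246.0, 361.0], [255.0, 414.0], [285.0, 361.0], [292.0, 415.0], [529.0, 361.0], [522.0, 415.0], [568.0, 360.0], [559.0, 413.0]]
-0.013 [[235.0, 377.0], [244.0, 432.0], [276.0, 378.0], [284.0, 435.0], [539.0, 378.0], [531.0, 434.0], [580.0, 377.0], [570.0, 432.0]]
[-0.19  0.03  1.69 -0.    1.42 -1.57]
```

The overlay fits to about 1 mm. Case at (0.583, -0.084), yaw -0.193. The lid is about 9.5 mm to the left and 9.5 mm back, with almost no skew. I'll push it sideways first, with both open fingertips on its left side.

{"name": "jog_arm", "arguments": {"rows": [[0.05,0.14,0,1.566,0,0,100],[0.05,0.14,0,1.566,0,0,100],[0.05,0.14,0,1.566,0,0,100],[0.1,0.14,0,1.566,0,0,100],[0.1,0.14,0,1.566,0,0,100],[0.15,0.14,0,1.566,0,0,100],[0.15,0.14,0,1.566,0,0,100],[0.15,0.14,0,1.566,0,0,100],[0.18,0.14,0,1.566,0,0,100],[0.18,0.14,0,1.566,0,0,100],[0.18,0.14,0,1.566,0,0,100],[0.18,0.14,0,1.566,0,0,100],[0.21,0.14,0,1.566,0,0,100],[0.24,0.14,0,1.566,0,0,100],[0.272,0.14,0,1.566,0,0,100],[0.272,0.14,0,1.566,0,0,100],[0.272,0.14,0,1.566,0,0,100]]}}

```text
time: 3.85
tool_pos: [0.5961, 0.0502, 0.0588]
tcp_rot: [1.346, 1.113, -1.351]
wrist_force: [0.3, 0.0, 0.0]
width: 0.998
```

```bash
cat >> h.py <<'E'
C0=np.array([.5833,-.0844,-.1934])
def where(s=None):
    s=s or monitor.read_state();M=R.from_rotvec(s['tcp_rot']).as_matrix()
    d=s['tool_pos'][:2]-C0[:2];c,n=np.cos(C0[2]),np.sin(C0[2])
    print("t",s['time'],"case xyz mm",np.round(1e3*np.array([c*d[0]+n*d[1],-n*d[0]+c*d[1],s['tool_pos'][2]]),1),"toolz yaw rel",round(np.arctan2(M[1,2],M[0,2])-C0[2],4),"tilt",M[2].round(3),"F",s['wrist_force'].round(1),"w",round(s['width'],2))
    return s
E
python3 - <<'E'
from h import *
s=where();im=imaging.read_camera("wrist");b=imaging.read_camera("scene")
a=cv2.resize(im,None,fx=1,fy=1);b=cv2.resize(b[130:260,160:320],None,fx=3,fy=3,interpolation=3)
o=np.zeros((390,800,3),np.uint8);o[:384,:320]=a[:,96:416];o[:390,320:800]=b
cv2.imwrite("pics/p6.png",o)
E
```

```text
t 3.85 case xyz mm [-13.3 134.5  58.8] toolz yaw rel -1.5685 tilt [-1.    -0.002  0.002] F [0.3 0.  0. ] w 1.0
```

View pics/p6.png

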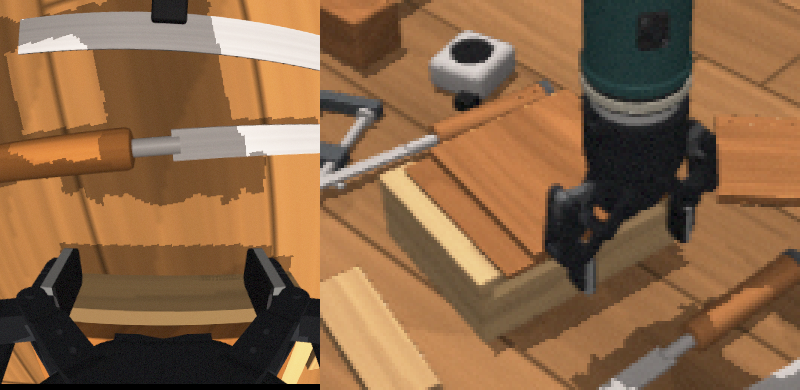

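Run:
```python
from h import *
s=monitor.read_state();M=R.from_rotvec(s['tcp_rot']).as_matrix()
for sg in(1,-1):
 for x in(0,-.013,-.02):
  P=np.array([[x,sg*y,z] for y in(.0425,.057) for z in(-.011,.011)])@M.T+s['tool_pos']
  print(sg,x,((proj("scene",P)-[160,130])*3+[320,0]).round(0).tolist())
```

```text
1 0 [[594.0, 302.0], [577.0, 285.0], [579.0, 310.0], [562.0, 293.0]]
1 -0.013 [[594.0, 290.0], [577.0, 273.0], [578.0, 299.0], [561.0, 282.0]]
1 -0.02 [[594.0, 284.0], [577.0, 267.0], [578.0, 292.0], [561.0, 275.0]]
-1 0 [[680.0, 255.0], [663.0, 239.0], [694.0, 247.0], [677.0, 232.0]]
-1 -0.013 [[681.0, 243.0], [663.0, 228.0], [695.0, 235.0], [677.0, 220.0]]
-1 -0.02 [[681.0, 237.0], [664.0, 221.0], [695.0, 229.0], [678.0, 214.0]]
```

{"name": "jog_arm", "arguments": {"rows": [[0,0,0.015,0,0,0,100],[0,0,0.025,0,0,0,100],[0,0,0.03,0,0,0,100],[0,0,0.033,0,0,0,100],[0,0,0.036,0,0,0,100],[0,0,0.039,0,0,0,100],[0,0,0.041,0,0,0,100],[0,0,0.042,0,0,0,100],[0,0,0.042,0,0,0,100]]}}

```text
time: 4.85
tool_pos: [0.5905, 0.0088, 0.061]
tcp_rot: [1.349, 1.11, -1.348]
wrist_force: [0.1, 1.2, 1.7]
width: 1.0
```

```bash
cat >> h.py <<'E'
def rays(T,uv,z):
    p=imaging.camera_params("wrist");d=(np.atleast_2d(uv)-[p['cx'],p['cy']])/p['fx'];th=np.hypot(*d.T)
    v=np.c_[d*(np.sin(th)/th)[:,None],np.cos(th)]@T[:3,:3].T
    return T[:3,3]+v*((z-T[2,3])/v[:,2])[:,None]
def tocase(X):
    d=X[:,:2]-C0[:2];c,n=np.cos(C0[2]),np.sin(C0[2]);return np.c_[c*d[:,0]+n*d[:,1],-n*d[:,0]+c*d[:,1],X[:,2]]*1e3
def shot(name,vw=None):
    import pickle
    s=where();w=imaging.read_camera("wrist");t=imaging.read_camera("top");c=imaging.read_camera("scene");pickle.dump((s,w,t,c),open(name+".pkl","wb"));return s,w,t,c
E
python3 - <<'E'
from h import *
s,w,t,c=shot("s7")
a=cv2.resize(t[135:225,235:320],None,fx=4.5,fy=4.5,interpolation=3);b=cv2.resize(c[140:250,165:285],None,fx=3.4,fy=3.4,interpolation=3)
o=np.zeros((405,800,3),np.uint8);o[:,:a.shape[1]]=a;o[:b.shape[0],385:385+b.shape[1]]=b;cv2.imwrite("pics/p7.png",o)
E
```

```text
t 4.85 case xyz mm [-10.9  92.8  61. ] toolz yaw rel -1.5692 tilt [-1.     0.003  0.001] F [0.1 1.2 1.7] w 1.0
```

View pics/p7.png

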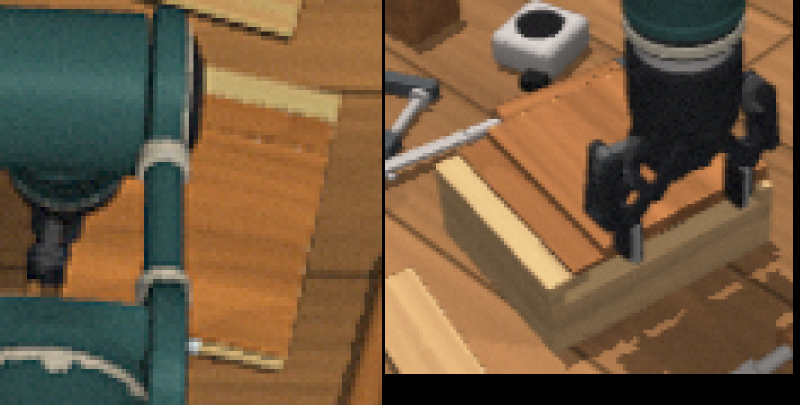

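The lid now looks flush with the case sides. Next I lift, turn back and come down behind the tongue.

{"name": "jog_arm", "arguments": {"rows": [[0,0,-0.01,0,0,0,100],[-0.04,0,-0.01,0,0,0,100],[-0.08,0,0,-0.15,0,0,100],[-0.08,0.04,0.03,-0.3,0,0,100],[-0.08,0.08,0.06,-0.45,0,0,100],[-0.08,0.116,0.093,-0.6,0,0,100],[-0.08,0.116,0.093,-0.75,0,0,100],[-0.08,0.116,0.093,-0.9,0,0,100],[-0.08,0.116,0.093,-1.05,0,0,100],[-0.08,0.116,0.093,-1.2,0,0,100],[-0.08,0.116,0.093,-1.35,0,0,100],[-0.08,0.116,0.093,-1.5,0,0,100],[-0.08,0.116,0.093,-1.569,0,0,100],[-0.08,0.116,0.093,-1.569,0,0,100],[-0.05,0.116,0.093,-1.569,0,0,100],[-0.02,0.116,0.093,-1.569,0,0,100],[-0.0025,0.116,0.093,-1.569,0,0,100],[-0.0025,0.116,0.093,-1.569,0,0,100],[-0.0025,0.116,0.093,-1.569,0,0,100]]}}

```text
time: 6.9
tool_pos: [0.6865, -0.1045, 0.0636]
tcp_rot: [0.152, 1.564, -0.153]
wrist_force: [-0.3, -0.7, 0.3]
width: 1.0
```

```bash
python3 -c "
from h import *
where()"
```

```text
t 6.9 case xyz mm [1.051e+02 1.000e-01 6.360e+01] toolz yaw rel -0.0007 tilt [-1.    -0.001  0.002] F [-0.3 -0.7  0.3] w 1.0
```

{"name": "jog_arm", "arguments": {"rows": [[0,0,-0.015,0,0,0,100],[0,0,-0.03,0,0,0,100],[0,0,-0.037,0,0,0,100],[0,0,-0.041,0,0,0,100],[0,0,-0.045,0,0,0,100],[0,0,-0.048,0,0,0,100],[0,0,-0.051,0,0,0,100],[0,0,-0.054,0,0,0,100],[0,0,-0.057,0,0,0,100],[0,0,-0.059,0,0,0,100],[0,0,-0.059,0,0,0,100]]}}

```text
time: 8.0
tool_pos: [0.6268, -0.0927, 0.0625]
tcp_rot: [0.152, 1.567, -0.153]
wrist_force: [-0.7, 0.5, -0.2]
width: 1.005
```

Run:
```python
from h import *
s,w,t,c=shot("s8")
a=cv2.resize(t[135:225,235:320],None,fx=4.5,fy=4.5,interpolation=3);b=cv2.resize(c[140:250,165:285],None,fx=3.4,fy=3.4,interpolation=3)
o=np.zeros((405,800,3),np.uint8);o[:,:a.shape[1]]=a;o[:b.shape[0],385:385+b.shape[1]]=b;cv2.imwrite("pics/p8.png",o)
```

```text
t 8.0 case xyz mm [44.3  0.2 62.5] toolz yaw rel -0.0007 tilt [-1.    -0.001 -0.002] F [-0.7  0.5 -0.2] w 1.0
```

View pics/p8.png

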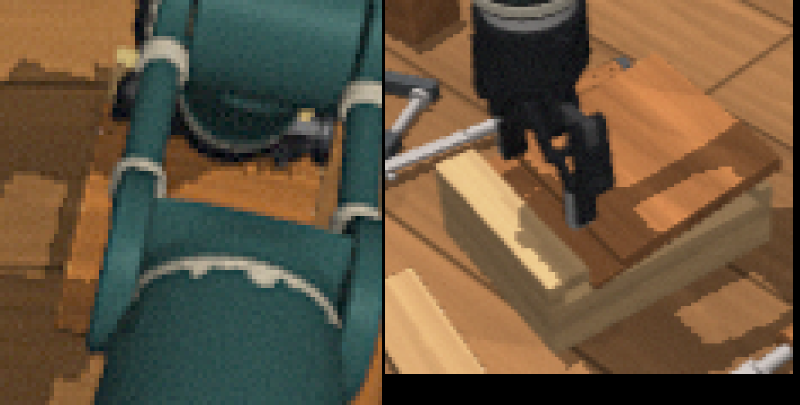

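The lid has dropped: its tongue end is below the rail and its tail is up on the catch. I'm lifting to check the alignment from above.

{"name": "jog_arm", "arguments": {"rows": [[-0.05,0,0,0,0,0,100],[-0.1,0,-0.02,0,0,0,100],[-0.15,0,-0.04,0,0,0,100],[-0.2,0,-0.06,0,0,0,100],[-0.22,0,-0.08,0,0,0,100],[-0.22,0,-0.08,0,0,0,100],[-0.22,0,-0.08,0,0,0,100]]}}

```text
time: 8.85
tool_pos: [0.5494, -0.0773, 0.2837]
tcp_rot: [0.151, 1.564, -0.153]
wrist_force: [-0.6, 0.1, 0.1]
width: 1.002
```

Run:
```python
from h import *
s,w,t,c=shot("s9")
T=wristT(s)
# predicted model points for case and lid slanted at origin offset guess
a=np.deg2rad(8.2)
def lid(xt,yo,yaw):
    P=np.array([[x,y,z] for x,z in((-85,14),(60,14),(85,6)) for y in(-80,80)],float)
    q=P.copy();q[:,0]-=85;X=np.c_[q[:,0]*np.cos(a)+q[:,2]*np.sin(a),q[:,1],45-q[:,0]*np.sin(a)+q[:,2]*np.cos(a)]
    c_,s_=np.cos(yaw),np.sin(yaw)
    return np.c_[xt+c_*X[:,0]-s_*X[:,1],yo+s_*X[:,0]+c_*X[:,1],X[:,2]]/1e3
C=np.array([[97,-80,68],[97,80,68],[64,-80,68],[64,80,68],[-99.5,-80,58],[-99.5,80,58]])/1e3
x0,y0=150,60
u0=projw(T,CASE(C0,C));print(u0.round(0).tolist());ul=projw(T,CASE(C0,lid(59,0,0)));
al=np.r_[u0,ul];x0,y0=(al.min(0)-8).astype(int);x1,y1=(al.max(0)+8).astype(int);k=580/(y1-y0)
v=cv2.resize(w[y0:y1,x0:x1],None,fx=k,fy=k,interpolation=2);print(x0,y0,k,v.shape)
for q in (u0+.5-[x0,y0])*k: cv2.drawMarker(v,tuple(int(z) for z in q),(255,0,0),1,12,1)
for q in (ul+.5-[x0,y0])*k: cv2.drawMarker(v,tuple(int(z) for z in q),(0,255,0),1,12,1)
cv2.imwrite("pics/p9.png",v)
```

```text
t 8.85 case xyz mm [-34.6   0.5 283.7] toolz yaw rel -0.0006 tilt [-1.    -0.001  0.002] F [-0.6  0.1  0.1] w 1.0
[[202.0, 257.0], [316.0, 257.0], [201.0, 236.0], [318.0, 236.0], [195.0, 113.0], [324.0, 113.0]]
182 99 3.4939759036144578 (580, 538, 3)
```

View pics/p9.png

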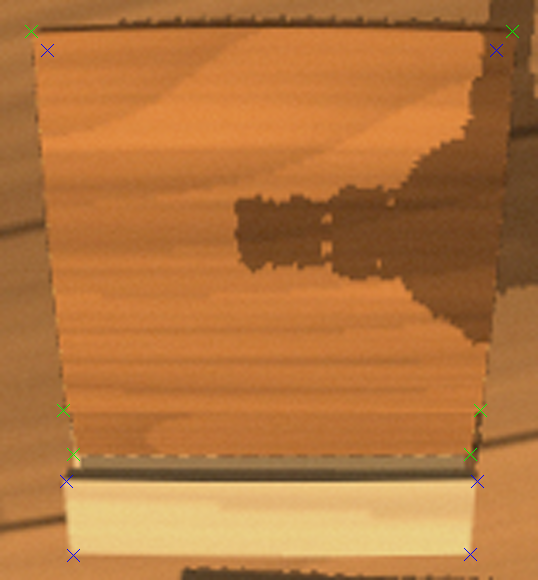

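It's aligned within about 0.5 mm (tongue corners at (75,455) and (472,455), against the rail's (66,481) and (477,481)). Next I go round to the tail and slide the lid in.

{"name": "jog_arm", "arguments": {"rows": [[0,0,-0.05,0,0,0,100],[0,0,-0.1,0,0,0,100],[0.05,0,-0.115,0,0,0,100],[0.1,0,-0.115,0,0,0,100],[0.15,0,-0.115,0,0,0,100],[0.2,0,-0.115,0,0,0,100],[0.223,0,-0.115,0,0,0,100],[0.223,0,-0.115,0,0,0,100],[0.223,0,-0.115,0,0,0,100]]}}

```text
time: 9.9
tool_pos: [0.4339, -0.0549, 0.0568]
tcp_rot: [0.152, 1.573, -0.153]
wrist_force: [0.5, 0.3, 0.1]
width: 1.001
```

```bash
python3 -c "
from h import *
where()"
```

```text
t 9.9 case xyz mm [-152.3    0.2   56.8] toolz yaw rel -0.0007 tilt [-1.    -0.001 -0.008] F [0.5 0.3 0.1] w 1.0
```

{"name": "jog_arm", "arguments": {"rows": [[-0.005,0,0.012,0,0.006,0,100],[-0.005,0,0.024,0,0.006,0,100],[-0.005,0,0.031,0,0.006,0,100],[-0.005,0,0.035,0,0.006,0,100],[-0.005,0,0.039,0,0.006,0,100],[-0.005,0,0.043,0,0.006,0,100],[-0.005,0,0.047,0,0.006,0,100],[-0.005,0,0.05,0,0.006,0,100],[-0.005,0,0.053,0,0.006,0,100],[-0.005,0,0.055,0,0.006,0,100],[-0.005,0,0.057,0,0.006,0,100],[-0.005,0,0.057,0,0.006,0,100]]}}

```text
time: 11.1
tool_pos: [0.4889, -0.0656, 0.061]
tcp_rot: [0.153, 1.582, -0.152]
wrist_force: [-4.4, 2.3, 1.5]
width: 0.999
```

```bash
python3 -c "
from h import *
where()"
```

```text
t 11.1 case xyz mm [-96.3   0.3  61. ] toolz yaw rel -0.0008 tilt [-1.    -0.001 -0.016] F [-4.4  2.3  1.5] w 1.0
```

{"name": "jog_arm", "arguments": {"rows": [[0,0,0.001,0,-0.014,0,100],[0,0,0.002,0,-0.014,0,100],[0,0,0.003,0,-0.014,0,100],[0,0,0.003,0,-0.014,0,100]]}}

```text
time: 11.5
tool_pos: [0.489, -0.0657, 0.0602]
tcp_rot: [0.152, 1.573, -0.153]
wrist_force: [-8.8, 2.0, 4.3]
width: 1.0
```

```bash
python3 -c "
from h import *
where()"
```

```text
t 11.5 case xyz mm [-96.1   0.3  60.2] toolz yaw rel -0.0007 tilt [-1.    -0.001 -0.008] F [-8.8  2.   4.3] w 1.0
```

The force rises without movement, so the lid seems to have bottomed. I'll back off and check.

{"name": "jog_arm", "arguments": {"rows": [[0,0,-0.012,0,0,0,100],[-0.05,0,-0.012,0,0,0,100],[-0.1,0,0.01,0,0,0,100],[-0.15,0,0.03,0,0,0,100],[-0.2,0,0.05,0,-0.008,0,100],[-0.22,0,0.06,0,-0.008,0,100],[-0.22,0,0.06,0,-0.008,0,100],[-0.22,0,0.06,0,-0.008,0,100]]}}

```text
time: 12.3
tool_pos: [0.5504, -0.0775, 0.2808]
tcp_rot: [0.151, 1.562, -0.153]
wrist_force: [-0.8, 0.2, 0.2]
width: 0.997
```

Run:
```python
from h import *
s,w,t,c=shot("s10")
T=wristT(s);a=np.deg2rad(9)
def lid(xt,yo,yaw):
    P=np.array([[x,y,z] for x,z in((-85,14),(60,14)) for y in(-80,80)],float)
    q=P.copy();q[:,0]-=85;X=np.c_[q[:,0]*np.cos(a)+q[:,2]*np.sin(a),q[:,1],45-q[:,0]*np.sin(a)+q[:,2]*np.cos(a)]
    return np.c_[xt+X[:,0],yo+X[:,1],X[:,2]]/1e3
C=np.array([[97,-80,68],[97,80,68],[64,-80,68],[64,80,68],[-99.5,-80,58],[-99.5,80,58]])/1e3
u0=projw(T,CASE(C0,C));ul=projw(T,CASE(C0,lid(85,0,0)))
al=np.r_[u0,ul];x0,y0=(al.min(0)-8).astype(int);x1,y1=(al.max(0)+8).astype(int);k=590/(y1-y0)
v=cv2.resize(w[y0:y1,x0:x1],None,fx=k,fy=k,interpolation=2);print(k,v.shape)
for q in (u0+.5-[x0,y0])*k: cv2.drawMarker(v,tuple(int(z) for z in q),(255,0,0),1,12,1)
for q in (ul+.5-[x0,y0])*k: cv2.drawMarker(v,tuple(int(z) for z in q),(0,255,0),1,12,1)
print(((u0+.5-[x0,y0])*k).round().tolist(),((ul+.5-[x0,y0])*k).round().tolist())
cv2.imwrite("pics/p10.png",v)
```

```text
t 12.3 case xyz mm [-33.6   0.4 280.8] toolz yaw rel -0.0007 tilt [-1.    -0.001  0.004] F [-0.8  0.2  0.2] w 1.0
3.6419753086419755 (590, 561, 3)
[[75.0, 564.0], [492.0, 564.0], [68.0, 487.0], [499.0, 487.0], [48.0, 35.0], [519.0, 34.0]] [[31.0, 97.0], [536.0, 97.0], [70.0, 478.0], [497.0, 477.0]]
```

View pics/p10.png

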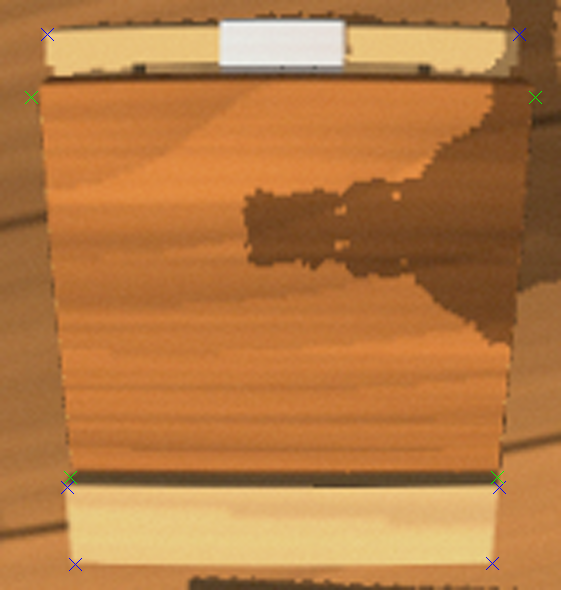

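Run:
```python
from h import *
import pickle
s,w,t,c=pickle.load(open("s10.pkl","rb"));T=wristT(s)
C=np.array([[97,-80,68],[97,80,68],[64,-80,68],[64,80,68],[-99.5,-80,58],[-101.5,-20,68],[-101.5,20,68]])/1e3
k=3.642;
u0=projw(T,CASE(C0,C));off=u0[0]+.5-np.array([75,564])/k
px=lambda a:np.array(a)/k+off-.5
co=px([[75,564],[493,564],[68,486],[499,486],[46,29],[219,20],[344,20]])
lo=px([[41,79],[528,79],[69,471],[500,471]])
def TT(p):
    M=np.eye(4);M[:3,:3]=R.from_rotvec(p[:3]).as_matrix();M[:3,3]=p[3:];return T@M
r=least_squares(lambda p:np.r_[(projw(TT(p),CASE(C0,C))-co).ravel(),p[:3]*100,p[3:]*300],np.zeros(6));T2=TT(r.x)
print(r.x.round(4),(r.fun[:14].reshape(-1,2)*k).round(1).tolist())
def lid(p):
    xt,yo,yaw,a=p;P=np.array([[x,y,z] for x,z in((-85,14),(60,14)) for y in(-80,80)],float)
    q=P;q[:,0]-=85;X=np.c_[q[:,0]*np.cos(a)+q[:,2]*np.sin(a),q[:,1],-q[:,0]*np.sin(a)+q[:,2]*np.cos(a)+45]
    return np.c_[xt+X[:,0]-yaw*X[:,1],yo+yaw*X[:,0]+X[:,1],X[:,2]]/1e3
for TC in(T,T2):
    r=least_squares(lambda p:(projw(TC,CASE(C0,lid(p)))-lo).ravel(),[85,0,0,.15],x_scale=[1,1,.01,.01])
    print(r.x.round(3),np.rad2deg(r.x[3]),(r.fun*k).round(1),(lid(r.x)[0]*1e3).round(1))
```

```text
[-0.0005 -0.0007  0.0011  0.0004  0.0007  0.002 ] [[-1.2, -1.0], [-0.0, -1.6], [-1.5, -0.1], [1.1, -0.7], [-0.5, 1.8], [1.6, 0.9], [0.4, 0.7]]
[ 8.3718e+01  3.3400e-01 -0.0000e+00  7.4000e-02] 4.242576944740837 [ 0.4  1.6 -0.3  1.5  2.3 -2.1 -2.4 -2.2] [-84.8 -79.7  71.5]
[ 8.5077e+01  4.2700e-01 -1.0000e-03  6.6000e-02] 3.790384186686282 [ 0.1  0.8 -0.   0.7  1.6 -1.  -1.7 -1.1] [-83.7 -79.4  70.2]
```

The fit gives the tongue tip at case x = 85 (bottomed), 0.4 mm sideways and no skew, with the tail on the catch slope. Next I press the tail down with both fingertips, one each side of the catch.

{"name": "jog_arm", "arguments": {"rows": [[0.05,0,-0.034,0,0,0,100],[0.1,0,-0.034,0,0,0,100],[0.15,0,-0.034,0,0,0,100],[0.19,0,-0.034,0,0,0,100],[0.21,0,-0.034,0,0,0,100],[0.22,0,-0.034,0,0,0,100],[0.225,0,-0.034,0,0,0,100],[0.23,0,-0.034,0,0,0,100],[0.234,0,-0.034,0,0,0,100],[0.237,0,-0.034,0,0,0,100],[0.237,0,-0.034,0,0,0,100]]}}

```text
time: 13.55
tool_pos: [0.5154, -0.0709, 0.0457]
tcp_rot: [0.152, 1.567, -0.153]
wrist_force: [-12.3, 1.9, 27.8]
width: 0.997
```

```bash
python3 -c "
from h import *
where()"
```

```text
t 13.55 case xyz mm [-69.2   0.2  45.7] toolz yaw rel -0.0008 tilt [-1.    -0.001 -0.001] F [-12.3   1.9  27.8] w 1.0
```

{"name": "jog_arm", "arguments": {"rows": [[-0.01,0,0,0,0,0,100],[-0.05,0,0,0,0,0,100],[-0.1,0,0.01,0,0,0,100],[-0.15,0,0.02,0,0,0,100],[-0.2,0,0.03,0,0,0,100],[-0.235,0,0.035,0,0,0,100],[-0.235,0,0.035,0,0,0,100],[-0.235,0,0.035,0,0,0,100]]}}

```text
time: 14.35
tool_pos: [0.5516, -0.0778, 0.2836]
tcp_rot: [0.151, 1.561, -0.153]
wrist_force: [-0.4, 0.5, -1.5]
width: 1.001
```

Run:
```python
from h import *
s,w,t,c=shot("s11");T=wristT(s)
P=np.array([[97,-80,68],[97,80,68],[64,-80,68],[64,80,68],[-99.5,-80,58],[-99.5,80,58],[-101.5,-20,68],[-101.5,20,68],[-81.5,-20,61],[-81.5,20,61],[-85,-80,59],[-85,80,59],[60,-80,59],[60,80,59]])/1e3
u=projw(T,CASE(C0,P));x0,y0=(u.min(0)-8).astype(int);x1,y1=(u.max(0)+8).astype(int);k=590/(y1-y0)
v=cv2.resize(w[y0:y1,x0:x1],None,fx=k,fy=k,interpolation=2);print(k,v.shape)
q=(u+.5-[x0,y0])*k;print(q.round().tolist())
for i,z in enumerate(q): cv2.drawMarker(v,tuple(int(a) for a in z),(255,0,0) if i<10 else (0,255,0),1,10,1)
b=cv2.resize(c[150:245,175:285],None,fx=2.3,fy=2.3,interpolation=3)
o=np.zeros((600,800,3),np.uint8);o[:590,:min(v.shape[1],547)]=v[:,:547];o[:b.shape[0],547:800]=b[:,:253]
t_=cv2.resize(t[130:230,235:320],None,fx=2.9,fy=2.9,interpolation=3);o[250:250+t_.shape[0],547:547+t_.shape[1]]=t_
cv2.imwrite("pics/p11.png",o)
```

```text
t 14.35 case xyz mm [-32.4   0.4 283.6] toolz yaw rel -0.0008 tilt [-1.    -0.001  0.004] F [-0.4  0.5 -1.5] w 1.0
3.6196319018404908 (590, 525, 3)
[[61.0, 565.0], [474.0, 565.0], [54.0, 489.0], [481.0, 489.0], [34.0, 41.0], [500.0, 41.0], [207.0, 32.0], [328.0, 31.0], [208.0, 90.0], [326.0, 89.0], [35.0, 83.0], [500.0, 83.0], [58.0, 469.0], [477.0, 469.0]]
```

View pics/p11.png

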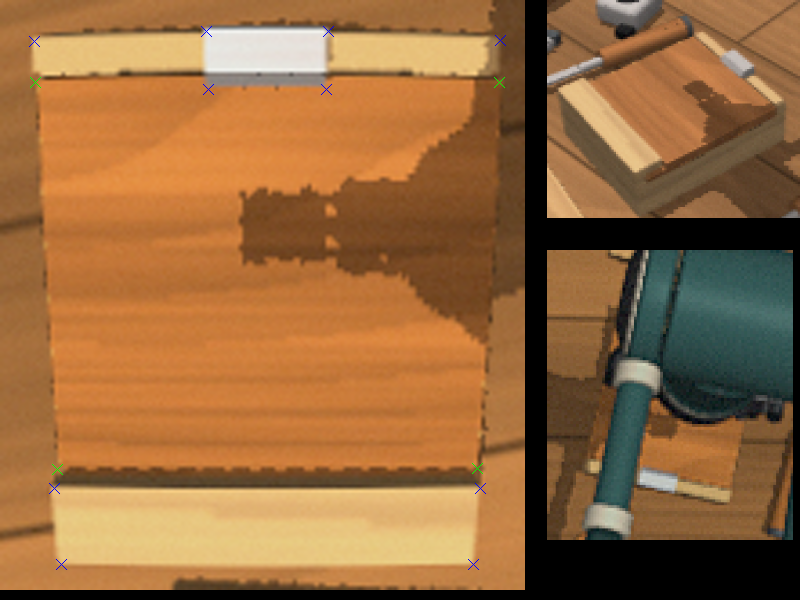

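The catch nose (rows 72–86) now overlaps the lid's tail edge (row 75). The lid corners match the closed model and the robot is clear.

```bash
python3 -c "
from workcell import finish_job
print(finish_job())"
```

```text
the job is handed in; nothing more can be done
None
```

The chisel case is closed and the job is handed in, about 14 s into the 64 s allowed. `finish_job` gives no verdict, so this rests on my own checks.

- **Moves:** I pushed the lid about 9.5 mm sideways into line with the case sides. I then drew it back by its shoulder until the tongue dropped below the rail, and slid it on the slant into the groove with two fingertips on the tail. Finally I pressed the tail down beside the catch and lifted clear.
- **Before pressing:** The fit to the wrist picture put the tongue tip at case x = 85 mm, which is fully in, with 0.4 mm sideways offset and no skew. Push force rose to 9 N with no more movement.
- **Last view:** The lid corners match the flat, closed position to within about 2 mm. The catch nose overlaps the tail edge, and in the last pictures nothing else looks moved, though part of the bench was outside those views.
- **Disagreements:**
  - After the slide the tail already sat at about 4° on the catch's sloping nose, not the 9° given.
  - The push stopped about 3 mm earlier than I expected from the finger geometry.
  - The press peaked at about 28 N, above the 5–12 N stated for the catch but within the 40 N and 120 N limits.

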